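Draw the green spacer from the parts drawer and hold it datumed in the fixture corner

ROBOT

A 6-joint arm with a two-finger parallel gripper is mounted at the origin on the work surface. World frame = base frame: x ahead of the robot, y to its left, z up, the work surface at z = 0. Lengths are in m, angles in rad, forces in N, time in s.
With the tool pointing down it reaches from about 0.4 to 0.925 m from the base axis. Payload 3.4 kg.
Tool frame: the origin (TCP) lies on the centre line of the jaws, within the pads' length; the fingertips stand 11 mm ahead of it and the grasp point (between the pads) lies 8 mm behind it; z points along the fingers, y is the line along which they close (so a half turn about z gives the same grasp; the last joint's range is limited). The gripper opens to 85 mm and grips with 20 to 120 N. Pads are 22 mm wide; open, the fingers measure 114 mm over their backs; the gripper's body (76 mm by 85 mm) begins 54 mm behind the grasp point. The pads swing forward as they close: fully open they stand 13 mm farther back than shut.
Start: joints at [1.212, 0.307, 1.506, -0, 1.328, -0.073], TCP at [0.162, 0.552, 0.242] pointing down, gripper open.
Joint ranges: [-3.12, 3.12], [-1.05, 2.28], [0.14, 2.33], [-1.42, 4.57], [0.1, 2.73], [-2.68, 2.68]. Speed limits (rad/s): [2.57, 2.57, 3.14, 3.14, 3.14, 3.14].

INTERFACE

Orientations are given as a unit quaternion [w, x, y, z].
In Python, from bench import state, get_image, job_done gives the robot as it stands. The module is installed in compiled form; this text tells all that it offers.
- The arm moves only by the shell command python3 -m jog 'ROWS' [FORCE]. ROWS is a JSON list that holds a single list of rows (three levels of brackets), with 1 to 10 rows, each of 7 numbers: a rotation vector rx, ry, rz in rad, then dx, dy, dz in m, then the opening from 0.0 (shut) to 1.0 (fully open); each row is the pose to reach, as a shift and turn from the pose commanded when the command began, along the tool's axes at that moment; what a row does not reach only later rows make up. A row lasts 1/10 s, in which the tool goes at most 0.05 m and 0.15 rad, less where a joint would pass 70% of its speed; a pose out of reach is approached as far as the arm can. The fingers move at their own pace and stop on an object; FORCE is the grip in N (left out, the last holds). Time passes only in rows, so rows that do not move let the fingers close. It prints the time, the measured TCP pose, the force, the opening and the grip force at its end. Input that does not fit is refused with a message, and nothing moves.
- state(): the state, without advancing time (a new reading comes with each control period).
- get_image(name): name is "side" or "top"; returns a dict with "frame" (420x560x3 uint8, blue, green, red), "intrinsics" (3x3 intrinsics, pixels), "D" ([k1, k2, p1, p2, k3] as OpenCV has them; the pictures are not rectified), "world_to_cam" (4x4, takes a point from world to camera coordinates). Camera axes: x right, y up, looking along -z (the intrinsics and any distortion apply to the point x, -y, -z); pixel columns grow to the right and rows downward; lengths in m; the calibration is good to about 2 mm. A picture is of the moment at which its call begins. There is no depth.
- job_done(): hands the job in; it is judged then, once.
The state is a dict: "t": time; "qpos": joint angles; "qvel": joint speeds; "joint_efforts": joint torques, N m; "ee_pos": TCP position; "orientation": TCP orientation; "contact_force": force on the tool from outside, world axes, zero at the start; "moment": the same for the moment, N m; "gripper_width": opening from 0.0 (shut) to 1.0 (fully open); "grip_force": force on a finger pad.
Only numpy, scipy, OpenCV 4.12 (cv2) and the standard library are available. Lean on these libraries where they do the work, as an engineer would, in place of code of your own. Each camera call takes 0.05 s, during which the arm holds its last target. There are 200 camera calls.

TASK

Pull the parts drawer of the small steel cabinet fully out to its stop, take the green spacer block out of it and set it upright and flat on the base plate of the corner fixture, its long side along the long fence. Press it firmly into the corner so that it bears on both fences at the same time, and finish while still holding it pressed there with the fingers. Leave the drawer out with the plain silver spacer still in it, and do not disturb the clock or the brass pin fixture.

Things in the scene. Friction and masses are not known exactly. Their poses are not given: they have to be found in the camera images.
- cabinet: Low grey steel cabinet with one blue-fronted drawer, 220 (x) x 280 (y) x 95 (z) mm, fixed to the bench. Origin: centre of its underside; its front (drawer side) faces its own -x. Its x axis points from front to back.
- cabinet_drawer0 (a joint): How far the drawer is pulled out, in m: 0 is shut, 0.150 is out at the stop. It slides along the cabinet's own -x, with light friction of a few newtons, and stays where it is left. Inside it is 246 mm wide (y) and 175 mm deep (x) with 6 mm walls; its inner floor is 22 mm above the bench, its side walls' top 73 mm and its front panel's top 85 mm above the bench. It starts shut or up to 20 mm out.
- cabinet_drawer0_handle (a point): Middle of the drawer's steel bar handle, a level round bar 11 mm thick and 120 mm long along the cabinet's y, 57 mm above the bench and 38 mm below the cabinet's top. The bar's centre line stands 35 mm in front of the drawer's front panel, with free space between and above it. Axes as the cabinet's; it moves with the drawer.
- green_spacer: Green anodized aluminium spacer block, 60 (x) x 40 (y) x 50 (z) mm with two dark bores in its top, 0.2 to 0.4 kg, standing loose on the drawer floor in the front part of the drawer, on its left or right half. When the drawer is at its stop it is clear of the cabinet's top. Origin: centre of its underside; x along its 60 mm side.
- plain_spacer: Plain silver aluminium spacer block of the same shape and size as the green one, loose in the other half of the drawer; it stays in the drawer. Origin: centre of its underside.
- fixture: Steel corner fixture fixed to the bench: base plate 160 (x) x 130 (y) x 12 (z) mm carrying two dark steel fences 14 mm thick that stand 18 mm above the plate. Origin: centre of the plate's underside. The part goes into the corner between the fences, pushed along the fixture's +x and +y. A 50 mm high spacer stands 32 mm above the fences' tops.
- long_fence: The long fence, 105 mm along the fixture's x, on its +y side. Its guiding face looks to the fixture's -y, 40 mm from the plate's centre. Origin: centre of its underside, on the plate. Bearing on it counts from 3 N.
- short_fence: The short fence, 80 mm along the fixture's y, towards its +x end. Its guiding face looks to the fixture's -x, 45 mm from the plate's centre. Origin: centre of its underside, on the plate. Bearing on it counts from 3 N.
- corner (a point): The point on the top of the base plate (12 mm above the bench) where the planes of the two guiding faces meet; axes as the fixture's. A seated spacer has its centre 30 mm towards -x and 20 mm towards -y of it. The faces are not slippery: a spacer pressed hard on one fence or on the plate drags with a friction of about its load and may stop short of the other fence.
- clock: Round black instrument clock with a cream face, 80 mm across, 42 mm high, lying loose face up on the bench beyond the fixture. Bystander. Origin: centre of its underside. Farther off behind it stands a fixed steel hook stand, 190 mm high, with a chrome bezel ring hung on it, out of the way.
- pin_fixture: Brass plate 60 x 60 x 12 mm with four upright brass pins, 34 mm high in all, loose on the bench beyond and right of the corner fixture. Bystander. Origin: centre of its underside.
Things that resemble listed ones, but are neither listed nor needed, are in the scene too. There is more than one size of the fixture; the job needs the middle-sized.

How it is judged:
On the way:
1. the drawer has been pulled out to its stop (within 15 mm) (value of joint cabinet_drawer0 above 0.135 m), for 0.2 s.
At the end, for the whole second after the job is handed in: Fingers, long fence and short fence each bear on the green spacer with over 3 N; it is at rest, within 3 mm of the plate, 4 mm of the corner, 0.06 rad of upright and parallel; drawer out 130 mm or more, plain spacer in it; clock and pin fixture moved under 30 mm (contact force between green_spacer and long_fence above 3 N and contact force between green_spacer and short_fence above 3 N and contact force between the fingers and green_spacer above 3 N and angle between the x axis of green_spacer and the x axis of fixture, either way round below 0.06 rad and angle between green_spacer's own z axis and vertical below 0.06 rad and z of green_spacer in the frame of corner between -0.003 and 0.003 m and x of green_spacer in the frame of corner above -0.034 m and y of green_spacer in the frame of corner above -0.024 m and linear speed of green_spacer below 0.01 m/s and value of joint cabinet_drawer0 above 0.13 m and height (world z) of plain_spacer below 0.05 m and distance of each of clock, pin_fixture from where it was at the start of the episode below 0.03 m); the arm keeps its last pose, push and grip.
It fails at once if the plain spacer is lifted out of the drawer (height (world z) of plain_spacer above 0.06 m).
It fails at once if the clock or the brass pin fixture is shoved more than 30 mm (distance of any of clock, pin_fixture from where it was at the start of the episode above 0.03 m).
It also fails if it takes over 72 s, if anything falls off the work surface, if the arm or the gripper's body presses on something with over 40 N, if the wrist force passes 120 N, or if a joint passes its speed limit or range.

## Working session

There is one attempt and no reset: what is moved stays moved. The work goes in short steps, Python scripts to look and compute and a shell command to move; the robot and the scene stay as the last step left them, time stands still between calls to the robot, and variables do not carry over. Pictures are saved under pics/ and viewed, at most 10 in all, crops included, and the job is handed in when it is done.

```bash
mkdir -p pics; cat > h.py <<'E'
import numpy as np, cv2
from bench import state, get_image
from scipy.spatial.transform import Rotation as R
def save(n,fn,crop=None,s=1):
    d=get_image(n); f=d["frame"]
    if crop: x0,y0,x1,y1=crop; f=f[y0:y1,x0:x1]
    cv2.imwrite("pics/"+fn,cv2.resize(f,None,fx=s,fy=s,interpolation=cv2.INTER_CUBIC)); return d
def px(d,uv,z):
    K=np.array(d["intrinsics"],float);D=np.array(d["D"],float);T=np.array(d["world_to_cam"])
    n=cv2.undistortPoints(np.array(uv,float).reshape(-1,1,2),K,D).reshape(-1,2)
    r=np.c_[n[:,0],-n[:,1],-np.ones(len(n))]@T[:3,:3]
    c=-T[:3,:3].T@T[:3,3]; return c+r*((np.broadcast_to(z,len(n))-c[2])/r[:,2])[:,None]
def proj(d,P):
    T=np.array(d["world_to_cam"]);p=np.atleast_2d(P)@T[:3,:3].T+T[:3,3];p=p*[1,-1,-1]
    return cv2.projectPoints(p,np.zeros(3),np.zeros(3),np.array(d["intrinsics"],float),np.array(d["D"],float))[0].reshape(-1,2)
def rot():
    q=state()["orientation"]; return R.from_quat([q[1],q[2],q[3],q[0]])
def totool(v): return rot().inv().apply(v)
E
python3 - <<'E'
from h import *
for n in("top","side"):
    d=save(n,n+"0.png",s=1.4); T=d["world_to_cam"]; print(n,-T[:3,:3].T@T[:3,3],d["D"])
s=state();print(s,rot().as_matrix().round(3))
E
```

```text
top [0.37277119 0.06748735 1.33377865] [-0.09019495  0.          0.          0.          0.        ]
side [-0.18434256 -0.7599287   0.70079968] [-0.10666211  0.          0.          0.          0.        ]
{'t': 0.1, 'qpos': array([ 1.21145770e+00,  3.07501106e-01,  1.50754222e+00, -5.23393070e-06,
        1.32842817e+00, -7.34976810e-02]), 'qvel': array([ 0.00130127,  0.00014196, -0.00376002, -0.00028407, -0.0008331 ,
       -0.00012299]), 'joint_efforts': array([ 2.38935296e-03, -4.58524597e+01, -2.52609766e+01, -2.44442572e-04,
        5.30520076e-03,  7.54028110e-05]), 'ee_pos': array([0.1619365 , 0.5510845 , 0.24147169]), 'orientation': array([-1.99243372e-04,  1.42433728e-01,  9.89803895e-01, -9.18050505e-04]), 'contact_force': array([ 0.01326443,  0.07524621, -0.14714155]), 'moment': array([0.00813295, 0.00527166, 0.01294844]), 'grip_force': 0.0, 'gripper_width': 0.9962894446939309} [[-0.959  0.282 -0.001]
 [ 0.282  0.959 -0.002]
 [ 0.    -0.002 -1.   ]]
```

View pics/top0.png

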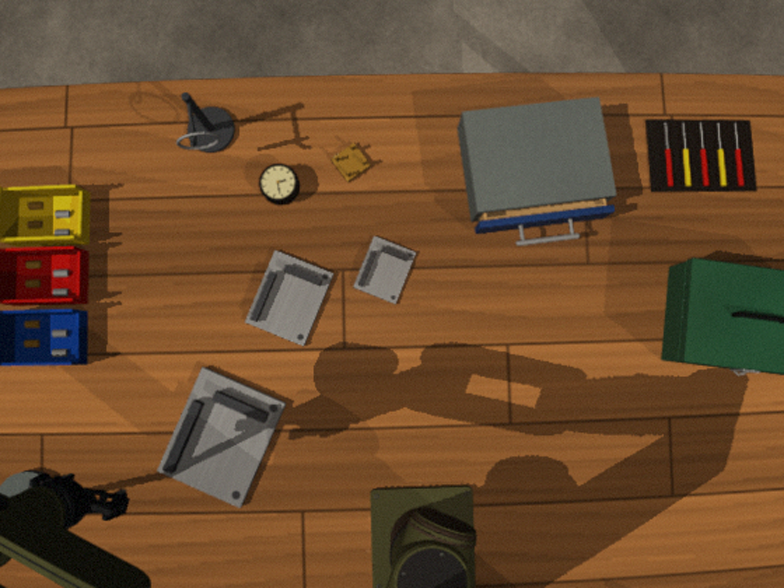

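View pics/side0.png

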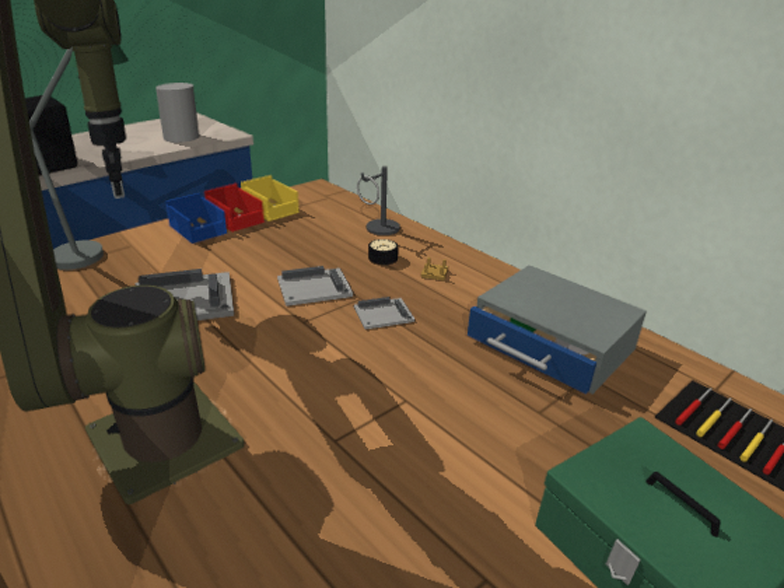

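The top view shows three corner fixtures at (385,270) small, (290,298) middle and (222,435) large. The one needed is at (290,298), beside the clock at (279,183) and the pin fixture at (350,162). The cabinet is at (537,160) with its handle at (547,232). I'll enlarge both to confirm.

```bash
python3 - <<'E'
from h import *
save("top","top1.png",(165,60,455,260),2.75)
E
```

```text
(no output)
```

View pics/top1.png

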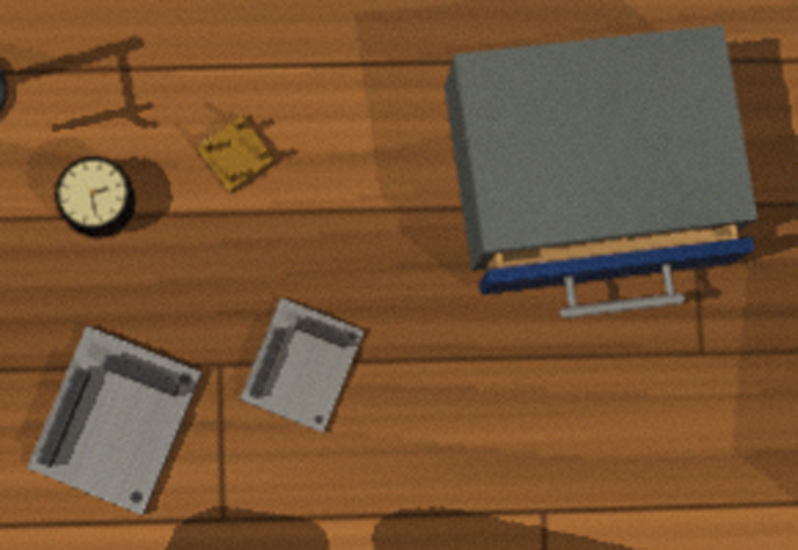

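```bash
cat > m.py <<'E'
from h import *
d=get_image("top")
def c(p): return (np.array(p,float)+.5)/2.75-.5+[165,60]
def fit(p,z,sz,name):
    w=px(d,c(p),z); # order: far-left, far-right, near-right, near-left
    print(name,w.round(4).tolist(),"sides",[round(float(np.linalg.norm(w[i]-w[(i+1)%4])),4) for i in range(4)])
    L=np.array([[sz[0],sz[1]],[sz[0],-sz[1]],[-sz[0],-sz[1]],[-sz[0],sz[1]]])/2
    r,_=R.align_vectors(np.c_[w[:,:2]-w[:,:2].mean(0),[0]*4],np.c_[L,[0]*4]); y=r.as_rotvec()[2]
    print(w.mean(0)[:2].round(4),"yaw",round(y,4)); return w.mean(0)[:2],y
f,fy=fit([(88,326),(202,371),(144,514),(28,467)],.012,(.16,.13),"fix")
k,ky=fit([(455,57),(724,27),(756,217),(481,253)],.095,(.22,.28),"cab")
h=px(d,c([(563,313),(683,297)]),.06);print("handle",h.round(4),h.mean(0).round(4),np.arctan2(*(h[0]-h[1])[:2]))
Rf=np.array([[np.cos(fy),-np.sin(fy)],[np.sin(fy),np.cos(fy)]])
print("corner",f+Rf@[.045,.04],"seat centre",f+Rf@[.015,.02])
Rk=np.array([[np.cos(ky),-np.sin(ky)],[np.sin(ky),np.cos(ky)]])
print("handle in cab",Rk.T@(h.mean(0)[:2]-k))
E
python3 m.py
```

```text
fix [[0.5894, 0.285, 0.012], [0.5391, 0.1669, 0.012], [0.3924, 0.2293, 0.012], [0.4438, 0.3487, 0.012]] sides [0.1284, 0.1594, 0.1299, 0.1589]
[0.4912 0.2575] yaw -0.4065
cab [[0.8413, -0.0988, 0.095], [0.8711, -0.3776, 0.095], [0.6713, -0.3968, 0.095], [0.6393, -0.1165, 0.095]] sides [0.2804, 0.2007, 0.2821, 0.2027]
[ 0.7557 -0.2474] yaw 0.1034
handle [[ 0.5833 -0.2029  0.06  ]
 [ 0.5973 -0.3278  0.06  ]] [ 0.5903 -0.2653  0.06  ] -0.1115358555060196
corner [0.54834734 0.27641427] seat centre [0.51288411 0.2699059 ]
handle in cab [-0.16640146 -0.00071223]
```

The crop shows the middle fixture's plate corners at (88,326), (202,371), (144,514) and (28,467). They measure 159 x 129 mm, so this is the 160 x 130 fixture. The short fence is at the far end and the long fence is on the left. The drawer handle ends are at (563,313) and (683,297). First move is towards the handle.

```bash
python3 -m jog '[[[0, 0, 0.6, -0.409, -0.193, 0, 1], [0, 0, 0.6, -0.409, -0.193, 0, 1], [0, 0, 0.6, -0.409, -0.193, 0, 1], [0, 0, 0.6, -0.409, -0.193, 0, 1], [0, 0, 0.6, -0.409, -0.193, 0, 1], [0, 0, 0.6, -0.409, -0.193, 0, 1], [0, 0, 0.6, -0.409, -0.193, 0, 1], [0, 0, 0.6, -0.409, -0.193, 0, 1], [0, 0, 0.6, -0.409, -0.193, 0, 1], [0, 0, 0.6, -0.409, -0.193, 0, 1]]]' 40
cat > go.py <<'E'
# usage: go.py x y z tool_y_angle(world, rad, mod pi) -> row from current pose
import sys
from h import *
x,y,z,a=map(float,sys.argv[1:5]); s=state(); M=rot().as_matrix()
cur=np.arctan2(M[1,1],M[0,1]); da=(a-cur+np.pi/2)%np.pi-np.pi/2
tgt=R.from_euler('z',da)*R.from_matrix(np.array([[np.sin(cur),np.cos(cur),0],[-np.cos(cur),np.sin(cur),0],[0,0,-1]]))
rv=(rot().inv()*tgt).as_rotvec()
print("pos",s["ee_pos"].round(4),"tooly",round(cur,3),"q",s["qpos"].round(2),"F",s["contact_force"].round(1),"w",round(s["gripper_width"],3),"t",s["t"])
print("row",rv.round(3).tolist(),totool(np.array([x,y,z])-s["ee_pos"]).round(4).tolist())
E
python3 go.py 0.590 -0.265 0.18 0.11
```

```text
t: 1.2
ee_pos: [0.5049, 0.2471, 0.2422]
orientation: [0.002, 0.431, 0.902, -0.0]
contact_force: [-0.2, 0.2, 0.5]
gripper_width: 1.003
grip_force: 0.0Traceback (most recent call last):
  File "go.py", line 6, in <module>
    tgt=R.from_euler('z',da)*R.from_matrix(np.array([[np.sin(cur),np.cos(cur),0],[-np.cos(cur),np.sin(cur),0],[0,0,-1]]))
                             ~~~~~~~~~~~~~^^^^^^^^^^^^^^^^^^^^^^^^^^^^^^^^^^^^^^^^^^^^^^^^^^^^^^^^^^^^^^^^^^^^^^^^^^^^^^^
  File "scipy/spatial/transform/_rotation.pyx", line 1143, in scipy.spatial.transform._rotation.Rotation.from_matrix
ValueError: Non-positive determinant (left-handed or null coordinate frame) in rotation matrix 0: [[ 0.62805485  0.77816907  0.        ]
 [-0.77816907  0.62805485  0.        ]
 [ 0.          0.         -1.        ]].
```

```bash
sed -i 's/\[\[np.sin(cur),np.cos(cur),0\],\[-np.cos(cur),/[[-np.sin(cur),np.cos(cur),0],[np.cos(cur),/' go.py
python3 go.py 0.590 -0.265 0.18 0.11
```

```text
pos [0.5049 0.2471 0.2422] tooly 0.679 q [ 0.38  0.29  1.53 -0.    1.32 -0.3 ] F [-0.2  0.2  0.5] w 1.003 t 1.2
row [0.002, 0.003, 0.569] [-0.4517, -0.2555, 0.0633]
```

```bash
python3 -m jog '[[[0, 0, 0.57, -0.452, -0.255, 0.02, 0.4], [0, 0, 0.57, -0.452, -0.255, 0.02, 0.4], [0, 0, 0.57, -0.452, -0.255, 0.02, 0.4], [0, 0, 0.57, -0.452, -0.255, 0.02, 0.4], [0, 0, 0.57, -0.452, -0.255, 0.02, 0.4], [0, 0, 0.57, -0.452, -0.255, 0.02, 0.4], [0, 0, 0.57, -0.452, -0.255, 0.02, 0.4], [0, 0, 0.57, -0.452, -0.255, 0.02, 0.4], [0, 0, 0.57, -0.452, -0.255, 0.02, 0.4], [0, 0, 0.57, -0.452, -0.255, 0.02, 0.4]]]' 40
python3 -m jog '[[[0, 0, 0.05, -0.05, -0.03, 0.04, 0.4], [0, 0, 0.05, -0.05, -0.03, 0.04, 0.4]]]' | head -1
python3 go.py 0.590 -0.265 0.12 0.11
python3 - <<'E'
from h import *
save("side","side2.png",(300,150,500,300),4)
E
```

```text
t: 2.2
ee_pos: [0.5853, -0.2424, 0.2228]
orientation: [-0.0, 0.665, 0.747, 0.0]
contact_force: [1.1, 0.0, 0.4]
gripper_width: 0.401
grip_force: 0.0
t: 2.4
pos [ 0.5593 -0.2968  0.1805] tooly 0.062 q [-0.55  0.44  1.46 -0.    1.25 -0.62] F [ 0.4  2.5 -0.7] w 0.398 t 2.4
row [-0.003, -0.001, -0.048] [0.0297, 0.0328, 0.0605]
```

View pics/side2.png

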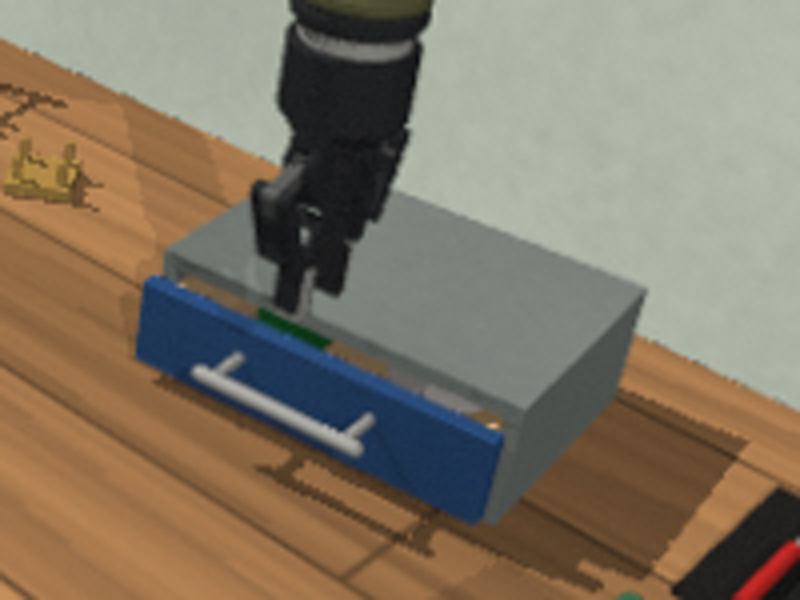

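The gripper is above the cabinet. The green block shows on the left at (290,325) and the silver one on the right at (450,400). The handle ends are at (199,371) and (357,450). I'll check the handle position with the side camera.

```bash
python3 - <<'E'
from h import *
d=get_image("side");p=np.array([(199,371),(357,450)])/4+[300,150]
w=px(d,p,.057);print(w.round(4),w.mean(0))
E
python3 go.py 0.590 -0.265 0.12 0.11
```

```text
[[ 0.5855 -0.2062  0.057 ]
 [ 0.5971 -0.3292  0.057 ]] [ 0.59126384 -0.26769474  0.057     ]
pos [ 0.5585 -0.2948  0.1802] tooly 0.062 q [-0.55  0.44  1.46 -0.    1.25 -0.61] F [-0.3  0.2  0.9] w 0.398 t 2.5
row [-0.005, -0.004, -0.048] [0.0276, 0.0336, 0.0601]
```

```bash
python3 -m jog '[[[0, 0, -0.048, 0.028, 0.034, 0.0, 0.33], [0, 0, -0.048, 0.028, 0.034, 0.03, 0.33], [0, 0, -0.048, 0.028, 0.034, 0.06, 0.33], [0, 0, -0.048, 0.028, 0.034, 0.06, 0.33], [0, 0, -0.048, 0.028, 0.034, 0.06, 0.33]]]' 40
python3 go.py 0.591 -0.266 0.049 0.11
```

```text
t: 3.0
ee_pos: [0.5937, -0.2622, 0.1236]
orientation: [-0.0, 0.665, 0.747, 0.0]
contact_force: [0.1, -0.0, -0.4]
gripper_width: 0.328
grip_force: 0.0
pos [ 0.5937 -0.2622  0.1236] tooly 0.115 q [-0.48  0.51  1.49  0.    1.14 -0.6 ] F [ 0.1 -0.  -0.4] w 0.328 t 3.0
row [-0.0, -0.001, 0.005] [-0.0035, -0.0031, 0.0746]
```

```bash
python3 -m jog '[[[0, 0, 0, -0.003, -0.003, 0.03, 0.33], [0, 0, 0, -0.003, -0.003, 0.055, 0.33], [0, 0, 0, -0.003, -0.003, 0.074, 0.33], [0, 0, 0, -0.003, -0.003, 0.074, 0.33], [0, 0, 0, -0.003, -0.003, 0.074, 0.0], [0, 0, 0, -0.003, -0.003, 0.074, 0], [0, 0, 0, -0.003, -0.003, 0.074, 0], [0, 0, 0, -0.003, -0.003, 0.074, 0]]]' 40
```

```text
t: 3.8
ee_pos: [0.5926, -0.2678, 0.0517]
orientation: [0.002, 0.666, 0.746, 0.001]
contact_force: [0.1, -0.3, 6.5]
gripper_width: 0.107
grip_force: 39.1
```

```bash
python3 -m jog '[[[0, 0, 0, 0, -0.01, 0, 0], [0, 0, 0, 0, -0.025, 0, 0], [0, 0, 0, 0, -0.04, 0, 0], [0, 0, 0, 0, -0.055, 0, 0], [0, 0, 0, 0, -0.07, 0, 0], [0, 0, 0, 0, -0.085, 0, 0], [0, 0, 0, 0, -0.1, 0, 0], [0, 0, 0, 0, -0.11, 0, 0], [0, 0, 0, 0, -0.12, 0, 0], [0, 0, 0, 0, -0.12, 0, 0]]]' 60
```

```text
t: 4.8
ee_pos: [0.4711, -0.2806, 0.0517]
orientation: [0.001, 0.666, 0.746, 0.0]
contact_force: [-1.1, 4.4, 12.3]
gripper_width: 0.101
grip_force: 59.6
```

```bash
python3 -m jog '[[[0, 0, 0, 0, -0.004, 0, 0], [0, 0, 0, 0, -0.008, 0, 0], [0, 0, 0, 0, -0.01, 0, 0], [0, 0, 0, 0, -0.01, 0, 0]]]' 60
```

```text
t: 5.2
ee_pos: [0.4624, -0.2816, 0.0517]
orientation: [0.001, 0.666, 0.746, 0.001]
contact_force: [-1.6, 5.5, 13.9]
gripper_width: 0.1
grip_force: 59.7
```

```bash
python3 -m jog '[[[0, 0, 0, 0, -0.003, 0, 0], [0, 0, 0, 0, -0.006, 0, 0], [0, 0, 0, 0, -0.006, 0, 0]]]' 60; python3 -m jog '[[[0, 0, 0, 0, -0.003, 0, 0], [0, 0, 0, 0, -0.006, 0, 0], [0, 0, 0, 0, -0.006, 0, 0]]]' 60
```

```text
t: 5.5
ee_pos: [0.4576, -0.2821, 0.0517]
orientation: [0.002, 0.667, 0.745, 0.002]
contact_force: [3.0, 6.7, 12.4]
gripper_width: 0.104
grip_force: 59.7
t: 5.8
ee_pos: [0.4575, -0.2822, 0.0518]
orientation: [0.006, 0.668, 0.744, 0.005]
contact_force: [16.8, 13.9, 2.4]
gripper_width: 0.107
grip_force: 59.1
```

The drawer is at its stop: the force rose to 17 N and the travel ended. Next I'll release the handle, rise and move aside to look.

```bash
python3 -m jog '[[[0, 0, 0, 0, 0.006, 0, 0.3], [0, 0, 0, 0, 0.007, 0, 0.3], [0, 0, 0, 0, 0.007, 0, 0.3], [0, 0, 0, 0, 0.007, -0.04, 0.3], [0, 0, 0, 0, 0.007, -0.09, 0.3], [0, 0, 0, 0.04, 0.007, -0.14, 0.5], [0, 0, 0, 0.09, 0.007, -0.16, 1], [0, 0, 0, 0.14, 0.007, -0.17, 1], [0, 0, 0, 0.19, 0.007, -0.17, 1], [0, 0, 0, 0.24, 0.007, -0.17, 1]]]' 40
python3 - <<'E'
from h import *
save("top","top3.png",(320,90,460,195),5)
E
```

```text
t: 6.8
ee_pos: [0.4308, -0.0595, 0.2197]
orientation: [0.001, 0.667, 0.745, 0.0]
contact_force: [0.9, 0.1, -0.6]
gripper_width: 1.002
grip_force: 0.0
```

View pics/top3.png

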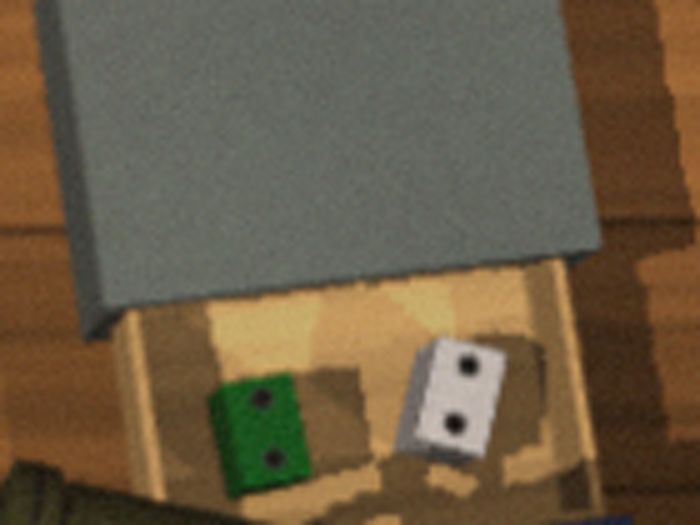

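The green block is in the left half. Its top corners are near (225,381), (295,373), (312,476) and (242,487), with bores at (262,399) and (274,458). The silver block's bores are at (469,365) and (455,423).

```bash
python3 - <<'E'
from h import *
d=get_image("top"); c=lambda p:(np.array(p,float)+.5)/5-.5+[320,90]
w=px(d,c([(225,381),(295,373),(312,476),(242,487)]),.072)
b=px(d,c([(262,399),(274,458)]),.072);s=px(d,c([(469,365),(455,423)]),.072)
print(w.round(4),w.mean(0),[np.linalg.norm(w[i]-w[(i+1)%4]).round(4) for i in range(4)]);print(b.mean(0),s.mean(0))
for a,e in((b[0],b[1]),(w[0],w[3]),(w[1],w[2]),(s[0],s[1])): v=a-e;print(np.arctan2(v[1],v[0]))
v=w[0]-w[1];print(np.arctan2(-v[0],v[1]))
E
python3 go.py 0.528 -0.19 0.15 1.75
```

```text
[[ 0.6032 -0.1879  0.072 ]
 [ 0.6069 -0.2273  0.072 ]
 [ 0.549  -0.234   0.072 ]
 [ 0.5438 -0.1947  0.072 ]] [ 0.57571163 -0.21098849  0.072     ] [np.float64(0.0396), np.float64(0.0582), np.float64(0.0397), np.float64(0.0597)]
[ 0.57608557 -0.21069857  0.072     ] [ 0.59323344 -0.32096583  0.072     ]
0.15383777138007285
0.1133276586851514
0.115010875178036
-0.2932450707346206
0.09366570822498944
pos [ 0.4287 -0.0555  0.2188] tooly 0.118 q [-0.23  0.13  1.82  0.    1.2  -0.35] F [-0.2 -0.2 -0.6] w 1.0 t 6.9
row [-0.003, -0.001, 1.51] [-0.1455, 0.0828, 0.0683]
```

```bash
python3 -m jog '[[[0, 0, -0.15, -0.04, 0.03, 0, 0.75], [0, 0, -0.3, -0.08, 0.06, 0, 0.75], [0, 0, -0.45, -0.12, 0.09, 0, 0.75], [0, 0, -0.6, -0.172, 0.128, 0, 0.75], [0, 0, -0.75, -0.172, 0.128, 0.02, 0.75], [0, 0, -0.9, -0.172, 0.128, 0.04, 0.75], [0, 0, -1.05, -0.172, 0.128, 0.055, 0.75], [0, 0, -1.2, -0.172, 0.128, 0.06, 0.75], [0, 0, -1.35, -0.172, 0.128, 0.06, 0.75], [0, 0, -1.5, -0.172, 0.128, 0.06, 0.75]]]' 40
python3 go.py 0.576 -0.211 0.12 1.685
```

```text
t: 7.9
ee_pos: [0.5768, -0.2184, 0.1576]
orientation: [-0.001, -0.024, 1.0, 0.0]
contact_force: [-1.0, 1.1, 1.2]
gripper_width: 0.75
grip_force: 0.0
pos [ 0.5768 -0.2184  0.1576] tooly 1.618 q [-0.43  0.44  1.53 -0.    1.18 -2.05] F [-1.   1.1  1.2] w 0.75 t 7.9
row [0.0, -0.002, -0.067] [0.0004, 0.0075, 0.0376]
```

```bash
python3 -m jog '[[[0, 0, -0.067, 0.0, 0.007, 0.02, 0.75], [0, 0, -0.067, 0.0, 0.007, 0.04, 0.75], [0, 0, -0.067, 0, 0.007, 0.06, 0.75], [0, 0, -0.067, 0, 0.007, 0.06, 0.75]]]' 40
python3 go.py 0.576 -0.211 0.054 1.685
python3 - <<'E'
from h import *
save("side","side4.png",(340,140,480,245),5)
E
```

```text
t: 8.3
ee_pos: [0.5747, -0.2103, 0.0956]
orientation: [-0.003, -0.054, 0.999, 0.001]
contact_force: [-0.0, 0.6, 0.6]
gripper_width: 0.752
grip_force: 0.0
pos [ 0.5747 -0.2103  0.0956] tooly 1.679 q [-0.42  0.5   1.6  -0.    1.05 -2.1 ] F [-0.   0.6  0.6] w 0.752 t 8.3
row [0.003, -0.006, -0.006] [-0.0015, -0.001, 0.0416]
```

View pics/side4.png

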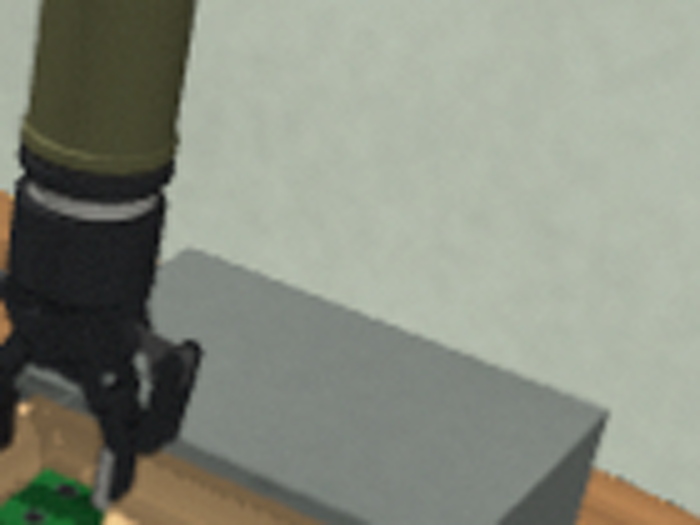

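The fingers straddle the green block, whose top is at (55,495), and the gripper body clears the cabinet edge. Lowering and gripping.

```bash
python3 -m jog '[[[0, 0, 0, -0.001, -0.001, 0.015, 0.75], [0, 0, 0, -0.001, -0.001, 0.03, 0.75], [0, 0, 0, -0.001, -0.001, 0.041, 0.75], [0, 0, 0, -0.001, -0.001, 0.041, 0.75], [0, 0, 0, -0.001, -0.001, 0.041, 0.3], [0, 0, 0, -0.001, -0.001, 0.041, 0.3], [0, 0, 0, -0.001, -0.001, 0.041, 0.2], [0, 0, 0, -0.001, -0.001, 0.041, 0.2]]]' 50
python3 go.py 0.576 -0.211 0.15 1.685
```

```text
t: 9.15
ee_pos: [0.5796, -0.2111, 0.059]
orientation: [0.001, -0.055, 0.999, -0.0]
contact_force: [-0.5, 0.1, 4.9]
gripper_width: 0.465
grip_force: 50.4
pos [ 0.5796 -0.2111  0.059 ] tooly 1.68 q [-0.42  0.54  1.63  0.    0.96 -2.1 ] F [-0.5  0.1  4.9] w 0.465 t 9.15
row [-0.001, 0.002, -0.005] [0.0033, 0.0004, -0.091]
```

```bash
python3 -m jog '[[[0, 0, 0, 0, 0, -0.01, 0.2], [0, 0, 0, 0, 0, -0.04, 0.2], [0, 0, 0, 0, 0, -0.08, 0.2], [0, 0, 0, 0, 0, -0.12, 0.2], [0, 0, 0, 0, 0, -0.14, 0.2], [0, 0, 0, 0, 0, -0.14, 0.2]]]' 60
python3 go.py 0.54 0.05 0.2 1.3
```

```text
t: 9.75
ee_pos: [0.5806, -0.2117, 0.2017]
orientation: [0.003, -0.055, 0.998, -0.002]
contact_force: [0.1, -0.2, -5.0]
gripper_width: 0.461
grip_force: 60.5
pos [ 0.5806 -0.2117  0.2017] tooly 1.68 q [-0.42  0.39  1.48 -0.    1.26 -2.1 ] F [ 0.1 -0.2 -5. ] w 0.461 t 9.75
row [-0.003, 0.007, 0.38] [0.0118, 0.2646, 0.0006]
```

```bash
python3 -m jog '[[[0, 0, 0.05, 0.011, 0.05, 0, 0.2], [0, 0, 0.1, 0.011, 0.1, 0, 0.2], [0, 0, 0.2, 0.011, 0.15, 0, 0.2], [0, 0, 0.3, 0.011, 0.2, 0, 0.2], [0, 0, 0.38, 0.011, 0.25, 0, 0.2], [0, 0, 0.38, 0.02, 0.3, 0, 0.2], [0, 0, 0.45, 0.03, 0.35, 0, 0.2], [0, 0, 0.5, 0.04, 0.4, 0, 0.2], [0, 0, 0.516, 0.045, 0.44, 0, 0.2], [0, 0, 0.516, 0.045, 0.44, 0, 0.2]]]' 60
python3 go.py 0.487 0.26 0.13 1.164
```

```text
t: 10.75
ee_pos: [0.4827, 0.2264, 0.1958]
orientation: [-0.002, 0.199, 0.98, 0.0]
contact_force: [-0.3, -0.9, -3.3]
gripper_width: 0.459
grip_force: 61.1
pos [0.4827 0.2264 0.1958] tooly 1.169 q [ 0.36  0.29  1.66  0.    1.2  -0.81] F [-0.3 -0.9 -3.3] w 0.459 t 10.75
row [-0.0, -0.005, 0.005] [0.0089, 0.0326, 0.0658]
```

```bash
python3 -m jog '[[[0, 0, 0.005, 0.009, 0.015, 0.03, 0.2], [0, 0, 0.005, 0.009, 0.03, 0.06, 0.2], [0, 0, 0.005, 0.009, 0.032, 0.09, 0.2], [0, 0, 0.005, 0.009, 0.032, 0.118, 0.2], [0, 0, 0.005, 0.009, 0.032, 0.118, 0.2], [0, 0, 0.005, 0.009, 0.032, 0.118, 0.2]]]' 60
python3 go.py 0.487 0.26 0.078 1.164
python3 - <<'E'
from h import *
a=get_image("top")["frame"][165:260,165:260];b=get_image("side")["frame"][170:265,170:265]
cv2.imwrite("pics/both5.png",cv2.resize(np.hstack([a,b]),None,fx=4.2,fy=4.2,interpolation=cv2.INTER_CUBIC))
E
```

```text
t: 11.35
ee_pos: [0.4893, 0.2536, 0.0785]
orientation: [-0.002, 0.205, 0.979, -0.001]
contact_force: [-0.3, 0.1, -2.9]
gripper_width: 0.457
grip_force: 61.2
pos [0.4893 0.2536 0.0785] tooly 1.159 q [ 0.4   0.45  1.76 -0.    0.94 -0.76] F [-0.3  0.1 -2.9] w 0.457 t 11.35
row [-0.003, -0.003, -0.005] [0.0047, 0.0049, 0.0005]
```

View pics/both5.png

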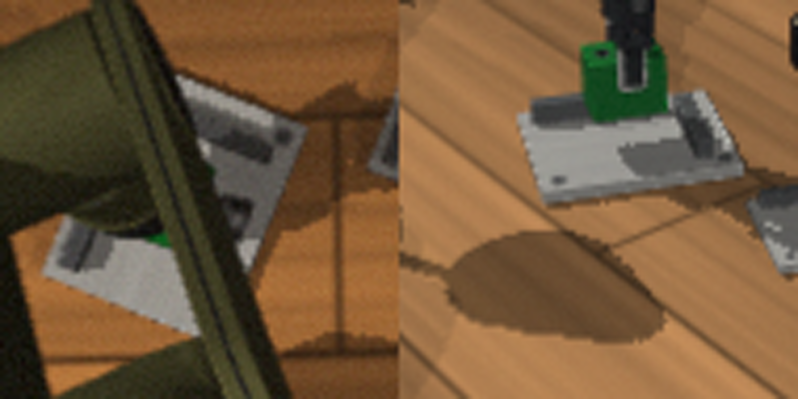

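The top view is blocked by the arm. In the side view the block hangs above the plate, with the lower edge of its -y face running from (594,121) to (667,110). The short fence is at (703,135).

```bash
python3 - <<'E'
from h import *
d=get_image("side"); c=lambda p:(np.array(p,float)+.5)/4.2-.5+[75,170]
for z in(.038,.0415): 
  w=px(d,c([(594,121),(667,110)]),z);v=w[1]-w[0];print(w.round(4),np.linalg.norm(v),np.arctan2(v[1],v[0]))
f=np.array([.4912,.2575]);y=-.4065;Rf=np.array([[np.cos(y),-np.sin(y)],[np.sin(y),np.cos(y)]])
print("edge mid in fix",Rf.T@(w.mean(0)[:2]-f),"tcp in fix",Rf.T@(state()["ee_pos"][:2]-f))
q=px(d,c([(517,116),(548,203),(743,168),(705,90)]),.012);print((q[:,:2]-f)@Rf)
E
```

```text
[[0.4585 0.2564 0.038 ]
 [0.5141 0.2353 0.038 ]] 0.059448211869356414 -0.3627826000220655
[[0.4552 0.251  0.0415]
 [0.5104 0.23   0.0415]] 0.05913428784569104 -0.36278260002206114
edge mid in fix [-0.00101376 -0.01890588] tcp in fix [ 0.00154053 -0.00237796]
[[-0.08173791  0.05766291]
 [-0.07909018 -0.08409435]
 [ 0.07618622 -0.07248935]
 [ 0.07825761  0.06143993]]
```

```bash
python3 -m jog '[[[0, 0, 0, 0, 0, 0.01, 0.2], [0, 0, 0, 0, 0, 0.018, 0.2], [0, 0, 0, 0, 0, 0.022, 0.2], [0, 0, 0, 0, 0, 0.022, 0.2], [0, 0, 0, 0, 0, 0.022, 0.2]]]' 60; python3 -m jog '[[[0, 0, 0, 0, 0, 0.001, 0.2], [0, 0, 0, 0, 0, 0.003, 0.2], [0, 0, 0, 0, 0, 0.003, 0.2]]]' 60
```

```text
t: 12.0
ee_pos: [0.4904, 0.2546, 0.0576]
orientation: [-0.0, 0.204, 0.979, -0.0]
contact_force: [-0.7, -0.6, -3.1]
gripper_width: 0.457
grip_force: 61.2
t: 12.3
ee_pos: [0.4904, 0.2546, 0.0547]
orientation: [-0.0, 0.204, 0.979, -0.0]
contact_force: [0.1, -0.0, -3.4]
gripper_width: 0.46
grip_force: 61.2
```

```bash
for i in 1 2; do python3 -m jog '[[[0, 0, 0, 0, 0, 0.001, 0.2], [0, 0, 0, 0, 0, 0.002, 0.2], [0, 0, 0, 0, 0, 0.002, 0.2]]]' 60 | egrep 'ee_pos|contact'; done; python3 -m jog '[[[0, 0, 0, 0, 0, 0.001, 0.2], [0, 0, 0, 0, 0, 0.0015, 0.2], [0, 0, 0, 0, 0, 0.0015, 0.2]]]' 60 | egrep 'ee_pos|contact'
```

```text
ee_pos: [0.4904, 0.2545, 0.0527]
contact_force: [0.6, 0.6, -4.1]
ee_pos: [0.4903, 0.2545, 0.0506]
contact_force: [-0.1, -0.4, -3.6]
ee_pos: [0.4904, 0.2546, 0.0492]
contact_force: [0.5, 0.6, -3.6]
```

```bash
for i in 1 2; do python3 -m jog '[[[0, 0, 0, 0, 0, 0.001, 0.2], [0, 0, 0, 0, 0, 0.001, 0.2]]]' 60 | egrep 'ee_pos|contact'; done
```

```text
ee_pos: [0.4905, 0.2546, 0.049]
contact_force: [-2.2, -1.4, 4.3]
ee_pos: [0.4905, 0.2546, 0.049]
contact_force: [-3.6, -2.2, 12.3]
```

Plate contact is at z = 0.049. I'll ease off to a light touch and slide along the fixture's +x (tool -x).

```bash
python3 -m jog '[[[0, 0, 0, 0, 0, -0.0018, 0.2], [0, 0, 0, -0.005, 0, -0.0018, 0.2], [0, 0, 0, -0.01, 0, -0.0018, 0.2], [0, 0, 0, -0.012, 0, -0.0018, 0.2], [0, 0, 0, -0.012, 0, -0.0018, 0.2]]]' 60 | egrep 'ee_pos|contact'
for i in 1 2; do python3 -m jog '[[[0, 0, 0, -0.001, 0, 0, 0.2], [0, 0, 0, -0.002, 0, 0, 0.2], [0, 0, 0, -0.002, 0, 0, 0.2]]]' 60 | egrep 'ee_pos|contact'; done
```

```text
ee_pos: [0.5011, 0.2499, 0.0491]
contact_force: [-4.2, 1.9, 4.3]
ee_pos: [0.5025, 0.2492, 0.0491]
contact_force: [-5.5, 2.5, 5.5]
ee_pos: [0.5042, 0.2484, 0.0491]
contact_force: [-5.6, 2.4, 5.4]
```

```bash
for i in 1 2; do python3 -m jog '[[[0, 0, 0, -0.001, 0, -0.0004, 0.2], [0, 0, 0, -0.001, 0, -0.0004, 0.2]]]' 60 | egrep 'ee_pos|contact'; done;
```

```text
ee_pos: [0.5053, 0.2479, 0.0491]
contact_force: [-4.3, 2.5, 1.9]
ee_pos: [0.5055, 0.2478, 0.0493]
contact_force: [-5.7, 4.1, 0.3]
```

```bash
for i in 1 2; do python3 -m jog '[[[0, 0, 0, -0.001, 0, 0, 0.2], [0, 0, 0, -0.001, 0, 0, 0.2]]]' 60 | egrep 'ee_pos|contact'; done;
```

```text
ee_pos: [0.5056, 0.2478, 0.0493]
contact_force: [-7.6, 5.8, 1.9]
ee_pos: [0.5058, 0.2477, 0.0494]
contact_force: [-8.4, 6.8, 2.7]
```

The short fence is met at ee (0.5056, 0.2478). I'll back off slightly and slide to the long fence (tool +y).

```bash
python3 -m jog '[[[0, 0, 0, 0.004, 0, 0, 0.2], [0, 0, 0, 0.004, 0.004, 0, 0.2], [0, 0, 0, 0.004, 0.008, 0, 0.2], [0, 0, 0, 0.004, 0.012, 0, 0.2], [0, 0, 0, 0.004, 0.014, 0, 0.2], [0, 0, 0, 0.004, 0.014, 0, 0.2]]]' 60 | egrep 'ee_pos|contact'
for i in 1 2; do python3 -m jog '[[[0, 0, 0, 0, 0.001, 0, 0.2], [0, 0, 0, 0, 0.002, 0, 0.2], [0, 0, 0, 0, 0.002, 0, 0.2]]]' 60 | egrep 'ee_pos|contact'; done
```

```text
ee_pos: [0.5111, 0.2614, 0.0496]
contact_force: [-0.8, 1.2, -4.6]
ee_pos: [0.5117, 0.2629, 0.0499]
contact_force: [-0.5, 1.0, -4.1]
ee_pos: [0.5125, 0.2648, 0.05]
contact_force: [-0.3, -0.2, -4.4]
```

```bash
for i in 1 2 3; do python3 -m jog '[[[0, 0, 0, 0, 0.001, 0, 0.2], [0, 0, 0, 0, 0.001, 0, 0.2]]]' 60 | egrep 'ee_pos|contact'; done
```

```text
ee_pos: [0.5129, 0.2658, 0.0499]
contact_force: [-1.5, 0.7, -4.2]
ee_pos: [0.5133, 0.2667, 0.0499]
contact_force: [-0.3, 0.4, -4.1]
ee_pos: [0.5137, 0.2676, 0.0499]
contact_force: [-0.5, -0.4, -2.8]
```

```bash
for i in 1 2 3 4; do python3 -m jog '[[[0, 0, 0, 0, 0.001, 0, 0.2], [0, 0, 0, 0, 0.001, 0, 0.2]]]' 60 | egrep 'ee_pos|contact'; done
```

```text
ee_pos: [0.5141, 0.2685, 0.0499]
contact_force: [-1.0, -0.5, -4.0]
ee_pos: [0.5144, 0.2694, 0.0499]
contact_force: [-0.9, 0.6, -4.2]
ee_pos: [0.5144, 0.2696, 0.0498]
contact_force: [-0.8, -2.3, -2.2]
ee_pos: [0.5144, 0.2698, 0.0498]
contact_force: [-1.9, -5.1, -0.8]
```

Both face positions are known. I'll back off y, lower to a light plate touch, seat in x, then press y.

```bash
python3 -m jog '[[[0, 0, 0, 0, -0.0025, 0, 0.2], [0, 0, 0, 0, -0.0025, 0.0012, 0.2], [0, 0, 0, -0.001, -0.0025, 0.0012, 0.2], [0, 0, 0, -0.002, -0.0025, 0.0012, 0.2], [0, 0, 0, -0.002, -0.0025, 0.0012, 0.2]]]' 60 | egrep 'ee_pos|contact'
python3 -m jog '[[[0, 0, 0, -0.001, 0, 0, 0.2], [0, 0, 0, -0.001, 0, 0, 0.2]]]' 60 | egrep 'ee_pos|contact'
```

```text
ee_pos: [0.5146, 0.2692, 0.0492]
contact_force: [-7.4, 3.0, 4.4]
ee_pos: [0.5147, 0.2692, 0.0492]
contact_force: [-8.8, 4.6, 5.5]
```

```bash
python3 -m jog '[[[0, 0, 0, 0, 0.001, 0, 0.2], [0, 0, 0, 0, 0.002, 0, 0.2], [0, 0, 0, 0, 0.002, 0, 0.2]]]' 60 | egrep 'ee_pos|contact'
python3 -m jog '[[[0, 0, 0, -0.0005, 0.001, 0, 0.2], [0, 0, 0, -0.001, 0.002, 0, 0.2], [0, 0, 0, -0.001, 0.002, 0, 0.2]]]' 60 | egrep 'ee_pos|contact'
```

```text
ee_pos: [0.5147, 0.2694, 0.0491]
contact_force: [-8.8, -0.4, 8.0]
ee_pos: [0.5148, 0.2695, 0.0492]
contact_force: [-11.4, -3.2, 11.6]
```

```bash
for i in 1 2 3; do python3 -m jog '[[[0, 0, 0, -0.0003, 0.001, -0.0003, 0.2], [0, 0, 0, -0.0006, 0.002, -0.0005, 0.2], [0, 0, 0, -0.0006, 0.002, -0.0005, 0.2]]]' 80 | egrep 'ee_pos|contact'; done
```

```text
ee_pos: [0.5148, 0.2697, 0.0493]
contact_force: [-12.6, -7.0, 13.0]
ee_pos: [0.5149, 0.2698, 0.0494]
contact_force: [-13.5, -10.2, 12.4]
ee_pos: [0.515, 0.27, 0.0495]
contact_force: [-14.5, -13.6, 13.5]
```

```bash
python3 -m jog '[[[0, 0, 0, -0.001, 0.001, -0.0005, 0.2], [0, 0, 0, -0.002, 0.001, -0.001, 0.2], [0, 0, 0, -0.003, 0.0015, -0.001, 0.2], [0, 0, 0, -0.003, 0.0015, -0.001, 0.2]]]' 80 | egrep 'ee_pos|contact'
python3 -m jog '[[[0, 0, 0, -0.001, 0.001, 0, 0.2], [0, 0, 0, -0.002, 0.002, 0, 0.2], [0, 0, 0, -0.002, 0.002, 0, 0.2], [0, 0, 0, -0.002, 0.002, 0, 0.2]]]' 80 
python3 go.py 0.487 0.26 0.078 1.164
python3 - <<'E'
from h import *
a=get_image("side")["frame"][170:265,170:265];b=get_image("top")["frame"][60:265,165:460]
cv2.imwrite("pics/both6.png",cv2.resize(a,None,fx=6,fy=6,interpolation=cv2.INTER_CUBIC))
E
```

```text
ee_pos: [0.5153, 0.27, 0.0496]
contact_force: [-17.9, -12.0, 14.1]
t: 21.1
ee_pos: [0.5155, 0.2701, 0.0497]
orientation: [-0.012, 0.204, 0.979, -0.009]
contact_force: [-23.2, -13.0, 18.2]
gripper_width: 0.45
grip_force: 78.4
pos [0.5155 0.2701 0.0497] tooly 1.159 q [ 0.41  0.53  1.7  -0.    0.95 -0.75] F [-23.2 -13.   18.2] w 0.45 t 21.1
row [-0.022, -0.019, -0.005] [0.0226, -0.0212, -0.0274]
```

View pics/both6.png

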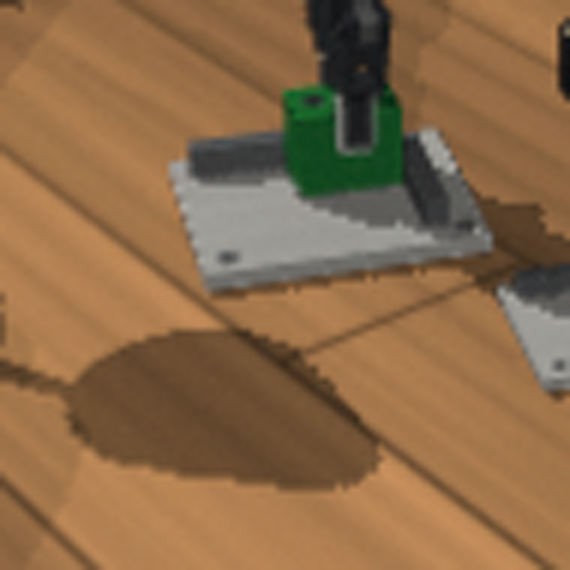

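The block sits in the corner against both fences, with its left face at (293,140) and the short fence at (425,185). The tool has tilted about 0.03 rad under the load, so I'll straighten it while holding the push.

```bash
python3 -m jog '[[[-0.005, -0.005, 0, 0, 0, -0.0003, 0.2], [-0.01, -0.01, 0, 0, 0, -0.0005, 0.2], [-0.01, -0.01, 0, 0, 0, -0.0005, 0.2]]]' 80 | egrep 'contact'; python3 go.py 0.487 0.26 0.078 1.164
python3 -m jog '[[[-0.005, -0.005, 0, 0, 0, -0.0003, 0.2], [-0.01, -0.01, 0, 0, 0, -0.0005, 0.2], [-0.01, -0.01, 0, 0, 0, -0.0005, 0.2]]]' 80 | egrep 'contact'; python3 go.py 0.487 0.26 0.078 1.164
```

```text
contact_force: [-23.0, -12.4, 14.9]
pos [0.5151 0.27   0.0495] tooly 1.159 q [ 0.41  0.52  1.71 -0.    0.93 -0.75] F [-23.  -12.4  14.9] w 0.456 t 21.5
row [-0.013, -0.009, -0.005] [0.022, -0.0207, -0.028]
contact_force: [-22.0, -12.5, 10.6]
pos [0.5149 0.2698 0.0492] tooly 1.159 q [ 0.41  0.52  1.72 -0.    0.9  -0.75] F [-22.  -12.5  10.6] w 0.453 t 21.8
row [-0.003, 0.0, -0.005] [0.0216, -0.0202, -0.0287]
```

```bash
python3 -m jog '[[[0, 0, 0, 0, 0.001, -0.0003, 0.2], [0, 0, 0, -0.0005, 0.002, -0.0006, 0.2], [-0.005, 0, 0, -0.001, 0.003, -0.0008, 0.2], [-0.01, -0.005, 0, -0.001, 0.003, -0.0008, 0.2], [-0.01, -0.005, 0, -0.001, 0.003, -0.0008, 0.2], [-0.01, -0.005, 0, -0.001, 0.003, -0.0008, 0.2], [-0.01, -0.005, 0, -0.001, 0.003, -0.0008, 0.2]]]' 80 | egrep 'contact'; python3 go.py 0.487 0.26 0.078 1.164
python3 - <<'E'
from h import *
d=get_image("top");cv2.imwrite("pics/top7.png",cv2.resize(d["frame"][50:260,160:460],None,fx=2.5,fy=2.5))
s=state();y=-.4065;Rf=np.array([[np.cos(y),-np.sin(y)],[np.sin(y),np.cos(y)]])
print("F fix",Rf.T@s["contact_force"][:2],"tcp fix",Rf.T@(s["ee_pos"][:2]-[.4912,.2575]))
E
```

```text
contact_force: [-23.0, -17.2, 11.3]
pos [0.5148 0.2698 0.0491] tooly 1.16 q [ 0.41  0.52  1.72 -0.    0.9  -0.75] F [-23.  -17.2  11.3] w 0.458 t 22.5
row [0.001, 0.002, -0.004] [0.0215, -0.02, -0.0289]
F fix [-14.12195247 -26.5040362 ] tcp fix [0.01682096 0.02059346]
```

View pics/top7.png

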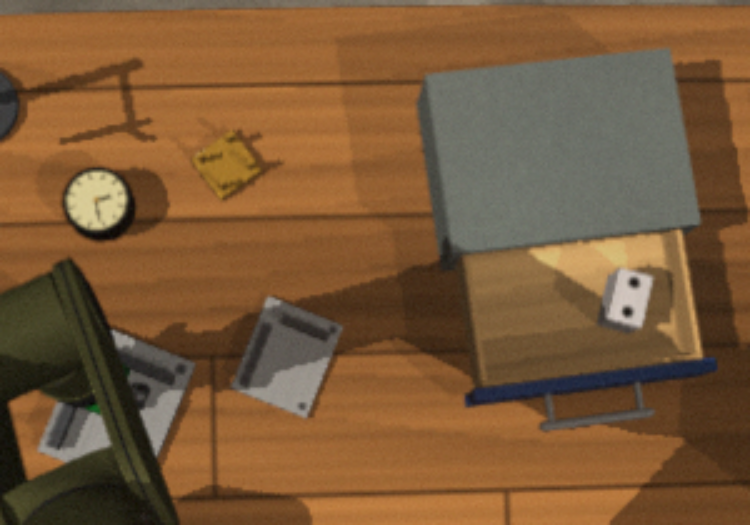

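The drawer is out with the silver block in it at (627,298), and the clock and pin fixture are untouched. I'll add a little more push on the short fence for margin.

```bash
python3 -m jog '[[[0, -0.004, 0, -0.001, 0, -0.0003, 0.2], [0, -0.008, 0, -0.002, 0, -0.0006, 0.2], [0, -0.012, 0, -0.003, 0, -0.0006, 0.2], [0, -0.012, 0, -0.004, 0, -0.0006, 0.2], [0, -0.012, 0, -0.004, 0, -0.0006, 0.2], [0, -0.012, 0, -0.004, 0, -0.0006, 0.2], [0, -0.012, 0, -0.004, 0, -0.0006, 0.2], [0, -0.012, 0, -0.004, 0, -0.0006, 0.2]]]' 80 | egrep 'contact'; python3 go.py 0.487 0.26 0.078 1.164
python3 - <<'E'
from h import *
s=state();y=-.4065;Rf=np.array([[np.cos(y),-np.sin(y)],[np.sin(y),np.cos(y)]])
print("F fix",Rf.T@s["contact_force"][:2],"tcp fix",Rf.T@(s["ee_pos"][:2]-[.4912,.2575]))
E
```

```text
contact_force: [-30.1, -11.5, 12.5]
pos [0.5149 0.2697 0.0492] tooly 1.159 q [ 0.41  0.52  1.73 -0.01  0.89 -0.74] F [-30.1 -11.5  12.5] w 0.454 t 23.35
row [-0.0, 0.008, -0.005] [0.0215, -0.02, -0.029]
F fix [-23.11697495 -22.52205585] tcp fix [0.016964   0.02054311]
```

```bash
python3 -c "
from bench import job_done; print(job_done())"
```

```text
the job is handed in; nothing more can be done
None
```

I handed the job in at about 23 s with the green spacer held pressed into the corner at about 23 N towards each fence, the drawer at its stop with the silver spacer in it, and the clock and pin fixture untouched; no verdict was returned.

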